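Tip out the sweets and show the empty pan to the counter camera

ROBOT

A 7-joint arm with a two-finger parallel gripper is mounted at the origin on the work surface. World frame = base frame: x ahead of the robot, y to its left, z up, the work surface at z = 0. Lengths are in m, angles in rad, forces in N, time in s.
With the tool pointing down it reaches from about 0.4 to 0.85 m from the base axis. Payload 10.4 kg.
Tool frame: the origin (TCP) lies on the centre line of the jaws, within the pads' length; the fingertips stand 11 mm ahead of it and the grasp point (between the pads) lies 8 mm behind it (tip_reach is the distance from the TCP to the fingertips, in m); z points along the fingers, y is the line along which they close (so a half turn about z gives the same grasp; the last joint's range is limited). The gripper opens to 85 mm and grips with 20 to 120 N. Pads are 22 mm wide; open, the fingers measure 114 mm over their backs; the gripper's body (76 mm by 85 mm) begins 54 mm behind the grasp point. The pads swing forward as they close: fully open they stand 13 mm farther back than shut.
Start: joints at [-1.227, 0.332, -0.065, 1.46, 0.022, 1.35, -0.088], TCP at [0.224, 0.583, 0.217] pointing down, gripper open.
Joint ranges: [-2.6, 2.6], [-0.5, 2.12], [-1.47, 1.34], [0.16, 2.42], [-1.27, 4.41], [0.06, 2.06], [-2.6, 2.6]. Speed limits (rad/s): [2.22, 2.22, 2.79, 2.79, 3.14, 3.14, 3.14].

INTERFACE

Orientations are given as a unit quaternion [x, y, z, w].
In Python, from workcell import get_obs, camera, hand_in, tip_reach gives the robot as it stands. The module is installed in compiled form; this text tells all that it offers.
- The arm moves only by the tool move_arm, never from a script. Its argument "plan" is a list of rows, each an object with "delta_pos": the shift along the tool's x, y, z in fractions of the full range, 1 being 0.6 m, a list of three; "turn": the turn, a rotation vector about the tool's x, y, z in shares of pi rad (1.0 is pi rad), a list of three; "fingers": the closure, from 0 (fully open) to 1 (shut). A call has 1 to 12 rows; each row is the pose to reach, as a shift and turn from the pose commanded when the call began, along the tool's axes at that moment; what a row does not reach only later rows make up. A row lasts 1/8 s, in which the tool goes at most 62.5 mm and 10.7 degrees, less where a joint would pass 70% of its speed; a pose out of reach is approached as far as the arm can. Shift and turn numbers lie between -1 and 1, and a call with a number outside is refused. A call with a gripper value outside its range is refused whole. The fingers move at their own pace and stop on an object; "force" is the grip in N (left out, the last holds). Time passes only in rows, so rows that repeat a pose let the fingers close. It gives the time, the measured TCP pose, the force, the opening and the grip force at its end, in the units of the state.
- get_obs(): the state, without advancing time (a new reading comes with each control period).
- camera(name): name is "scene" or "side" or "wrist"; returns a dict with "color" (480x640x3 uint8, red, green, blue), "range_z" (480x640 float32, m along the optical axis (not along the pixel's ray), 0 where there is no reading), "fx", "fy", "cx", "cy" (pixels), "R" (3x3) and "t" (3): a world point X has camera coordinates R X + t; the wrist camera has in their place "tool_from_camera" (4x4, takes a point from camera to tool coordinates, whose origin is the TCP and whose axes are the flange's). Camera axes: x right, y down, z forward; pixel columns grow to the right and rows downward; lengths in m; the calibration is good to about 2 mm. A picture is of the moment at which its call begins: read the wrist's pose just before it.
- hand_in(): hands the job in; it is judged then, once.
The state is a dict: "clock": time; "joint_pos": joint angles; "joint_velocities": joint speeds; "tau": joint torques, N m; "position": TCP position; "ee_rot": TCP orientation; "ft_force": force on the tool from outside, world axes, zero at the start; "torque": the same for the moment, N m; "grip_width": opening from 0.0 (shut) to 1.0 (fully open); "grasp_force": force on a finger pad.
Only numpy, scipy, OpenCV 4.12 (cv2) and the standard library are available. Lean on these libraries where they do the work, as an engineer would, in place of code of your own. Each camera call takes 0.05 s, during which the arm holds its last target. There are 200 camera calls.

TASK

Pick up the steel pan by its upright tab with the four round sweets in it, and tip them all over its low front edge into the white bowl. Then show the empty pan to the counter camera and finish while still holding it there: middle of the pan floor about 220 mm straight in front of the lens and at lens height, pouring edge square to the camera, leaning about 40 degrees from level with the pouring edge down and towards the camera, so that the camera sees into it. Keep still, leave the bowl where it stands, and do not disturb the other things on the counter.

Things in the scene. Friction and masses are not known exactly. Their poses are not given: they have to be found in the camera images.
- pan: Steel sweet pan, loose, about 200 g, 140 mm (its x) by 120 mm (y), floor 4 mm thick. Origin: centre of its underside, z up. Side walls and back wall (x = +59 to +69 mm) 22 mm high; the back wall carries a grip tab. Front (-x) is the pouring side. Sweets reach 32 mm above the underside.
- pan_center (a point): Middle of the pan floor, inside face (4 mm above the pan origin); axes as the pan.
- pan_grip (a point): Point to pinch on the flat upright tab on the back wall, at pan x = +64 mm, y = 0, 56 mm above the underside. Tab 10 mm thick (x), 60 mm wide (y), its top 80 mm above the underside. Pinch across the thickness (along pan x).
- pan_lip (a point): Middle of the pouring edge: pan x = -70 mm, 6 mm above the underside; axes as the pan. The edge is only a 2 mm ridge above the floor: it keeps the round sweets in while the pan is about level; they roll out over it at 35 to 45 degrees of lean.
- bowl: White ceramic bowl, loose, 0.8 kg, round, 180 mm across the rim, 70 mm high, 5 mm wall. Origin at the centre of its underside.
- camera: Counter camera on a post with a heavy round foot (110 mm), fixed. Origin at the centre of the underside of the foot. It looks level along its own -x; y is to the side, z up. Black housing 70 x 60 x 54 mm, its top 237 mm above the counter, short round lens barrel (42 mm) at the front.
- lens (a point): Front of the camera lens, 210 mm above the counter, 45 mm in front of the post axis; axes as the camera.
- view (a point): The viewing point in the air: 220 mm straight ahead of the lens, at lens height (210 mm above the counter); axes as the camera.
- sweet0_center (a point): Centre of loose round sweet 1 of 4: hard gumball, 28 mm across, 14 g, lying in the pan.
- sweet1_center (a point): Centre of loose round sweet 2 of 4: hard gumball, 28 mm across, 14 g, lying in the pan.
- sweet2_center (a point): Centre of loose round sweet 3 of 4: hard gumball, 28 mm across, 14 g, lying in the pan.
- sweet3_center (a point): Centre of loose round sweet 4 of 4: hard gumball, 28 mm across, 14 g, lying in the pan.
- spool_a: Bystander: small ribbon spool, upright, 50 mm across, 35 mm high, standing between the pan and the bowl. Origin at the centre of its underside.
- spool_b: Bystander: larger ribbon spool, 66 mm across, 45 mm high, near the counter camera. Origin at the centre of its underside.
- tape: Bystander: tape dispenser, 130 x 50 mm, 75 mm high. Origin at the centre of its underside.
- card_reader: Bystander: flat card reader, 150 x 75 x 30 mm. Origin at the centre of its underside.
- weight: Bystander: cone-shaped balloon weight, 68 mm across, 62 mm high. Origin at the centre of its underside.
- stapler: Bystander: stapler, 140 x 36 mm, 46 mm high. Origin at the centre of its underside.
- cup: Bystander: empty paper cup, 70 mm across, 95 mm high (much narrower and taller than the bowl). Origin at the centre of its underside.

How it is judged:
On the way, in this order (a step that is already met when the one before it is completed fails the run):
1. the pan is lifted clear of the counter by the gripper with all four sweets still in it (contact force between the fingers and pan above 1 N and height (world z) of pan above 0.03 m and distance between each of sweet0_center, sweet1_center, sweet2_center, sweet3_center and pan_center below 0.1 m), for 0.2 s.
2. all four sweets are in the bowl, with the pan still held in the air (contact force between the fingers and pan above 1 N and height (world z) of pan above 0.03 m and horizontal distance between each of sweet0_center, sweet1_center, sweet2_center, sweet3_center and bowl below 0.085 m and height (world z) of each of sweet0_center, sweet1_center, sweet2_center, sweet3_center below 0.08 m), for 0.2 s.
At the end, for the whole second after the job is handed in: Gripper holds the still pan (under 30 mm/s) off camera and bowl: floor middle within 35 mm of the viewing point, leaning 26 to 54 deg, pouring edge down and to the camera; lens within 60 mm of its centre plane, over 80 mm ahead and 50 mm above its floor; all sweets in the upright bowl (contact force between the fingers and pan above 1 N and horizontal distance between each of sweet0_center, sweet1_center, sweet2_center, sweet3_center and bowl below 0.085 m and height (world z) of each of sweet0_center, sweet1_center, sweet2_center, sweet3_center below 0.08 m and distance between pan_center and view below 0.035 m and angle between pan's own z axis and vertical between 0.45 and 0.95 rad and x of lens in the frame of pan below -0.08 m and z of lens in the frame of pan above 0.05 m and y of lens in the frame of pan between -0.06 and 0.06 m and contact force between pan and camera below 0.05 N and contact force between pan and bowl below 0.05 N and linear speed of pan below 0.03 m/s and angle between bowl's own z axis and vertical below 0.1 rad); the arm keeps its last pose, push and grip.
It fails at once if the bowl is moved by more than 40 mm (distance of bowl from where it was at the start of the episode above 0.04 m).
It fails at once if another thing on the counter is moved by more than 30 mm (distance of any of spool_a, spool_b, tape, card_reader, weight, stapler, cup from where it was at the start of the episode above 0.03 m).
It also fails if it takes over 70 s, if anything falls off the work surface, if the arm or the gripper's body presses on something with over 40 N, if the wrist force passes 120 N, or if a joint passes its speed limit or range.

## Working session

There is one attempt and no reset: what is moved stays moved. The work goes in short steps, Python scripts to look and compute and a tool call to move; the robot and the scene stay as the last step left them, time stands still between calls to the robot, and variables do not carry over. Pictures are saved under pics/ and viewed, at most 10 in all, crops included, and the job is handed in when it is done.

Besides the shell and the picture viewer there is one more tool, called after "Emit:" by a JSON object that holds its "method" and its "body", one argument or row to a line. move_arm: Moves the arm, as the interface text tells. Its arguments: {"type":"object","properties":{"plan":{"type":"array","items":{"type":"object","properties":{"delta_pos":{"type":"array","items":{"type":"number"}},"turn":{"type":"array","items":{"type":"number"}},"fingers":{"type":"number"}}}},"force":{"type":"number"}},"required":["plan"]}

```bash
mkdir -p pics; cat > h.py <<'E'
import numpy as np,cv2,pickle
from workcell import get_obs,camera,hand_in
def pts(c):
    z=c["range_z"];v,u=np.mgrid[:480,:640]
    P=np.stack([(u-c["cx"])/c["fx"]*z,(v-c["cy"])/c["fy"]*z,z],-1)
    return (P-np.array(c["t"]))@np.array(c["R"])   # R^T (P-t)
E
python3 - <<'E'
from h import *
o=get_obs();print({k:np.round(v,3) for k,v in o.items()})
for n in ("scene","side"):
    c=camera(n);pickle.dump(c,open(n+".pkl","wb"));cv2.imwrite(f"pics/{n}0.png",c["color"][...,::-1])
    print(n,np.round(-np.array(c["R"]).T@np.array(c["t"]),3),(c["range_z"]==0).mean())
E
```

```text
{'clock': np.float64(0.0), 'joint_pos': array([-1.227,  0.333, -0.065,  1.461,  0.022,  1.35 , -0.089]), 'joint_velocities': array([-0.001,  0.001,  0.001,  0.001,  0.   , -0.001,  0.001]), 'tau': array([-0.0000e+00, -6.2545e+01,  4.9000e-02, -3.9162e+01,  1.6000e-02,
        1.0000e-02, -0.0000e+00]), 'position': array([0.224, 0.583, 0.217]), 'ee_rot': array([ 0.182,  0.983, -0.001, -0.   ]), 'ft_force': array([-0.618,  0.519,  0.288]), 'torque': array([-0.033,  0.027, -0.028]), 'grasp_force': np.float64(0.0), 'grip_width': np.float64(0.997)}
scene [1.207 0.679 1.342] 0.003984375
side [ 0.015 -0.848  0.774] 0.003984375
```

View pics/scene0.png

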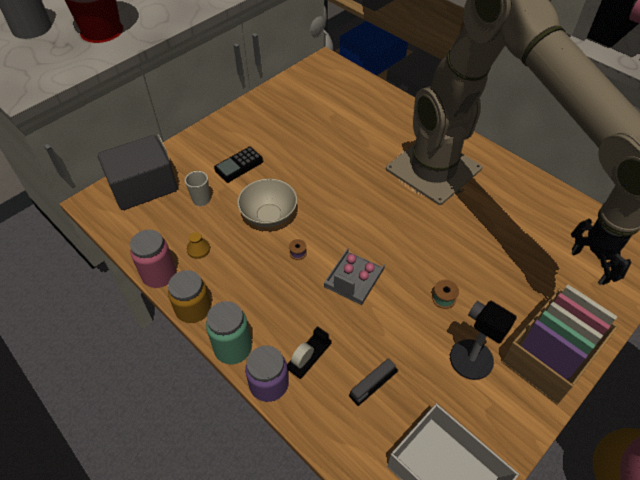

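View pics/side0.png

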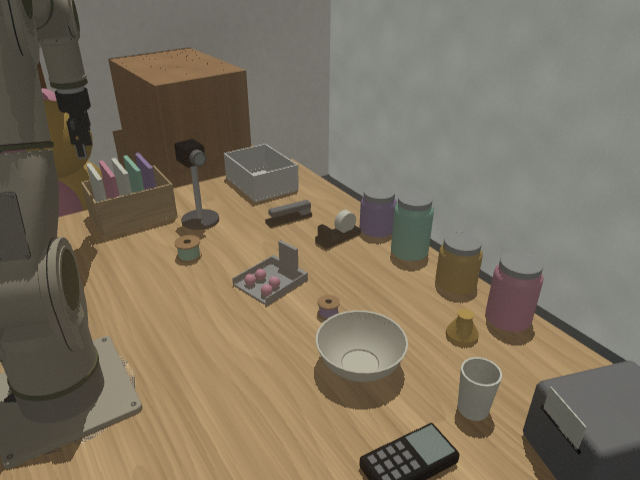

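The scene view shows the pan at about (355,277) with its tab on the left and near side (345,287), the bowl at (267,205), spool_a at (297,249), spool_b at (446,293), and the camera head at (493,322) with its foot at (472,360). In the side view the pan is at (270,278), its tab at (288,258), the bowl at (361,348), and the camera head at (190,153).

```bash
python3 - <<'E'
from h import *
C={n:pickle.load(open(n+".pkl","rb")) for n in("scene","side")}
W={n:pts(C[n]) for n in C}
def reg(n,u0,v0,u1,v1,zl,zh):
    p=W[n][v0:v1,u0:u1].reshape(-1,3);return p[(p[:,2]>zl)&(p[:,2]<zh)]
r=lambda a:np.round(a,4).tolist()
def rect(p):
    (c,s,a)=cv2.minAreaRect((p[:,:2]*1000).astype(np.float32));return [np.round(c,1).tolist(),np.round(s,1).tolist(),round(a,1),len(p)]
for n,b in(("scene",(320,245,390,305)),("side",(228,235,312,305))):
    print(n,"pan",rect(reg(n,*b,.010,.12)),"tab",rect(reg(n,*b,.045,.12)),"ztop",r(np.percentile(reg(n,*b,.045,.12)[:,2],[50,98])),r(reg(n,*b,.045,.12).mean(0)))
# sweets pink
for n,b in(("scene",(320,245,390,305)),("side",(228,235,312,305))):
    u0,v0,u1,v1=b;I=C[n]["color"][v0:v1,u0:u1].astype(int);m=((I[...,0]-I[...,1])>50)
    k,l,s,ce=cv2.connectedComponentsWithStats(m.astype(np.uint8))
    for i in range(1,k):
        if s[i,4]>15: q=W[n][v0:v1,u0:u1][l==i]; print(n,"pink",s[i,4],r(q.mean(0)),r(q[:,2].max()))
def circ(p):
    A=np.c_[2*p[:,:2],np.ones(len(p))];x=np.linalg.lstsq(A,(p[:,:2]**2).sum(1),rcond=None)[0];return r([x[0],x[1],np.sqrt(x[2]+x[0]**2+x[1]**2)])
for n,b in(("scene",(232,175,303,235)),("side",(308,308,412,385))):
    p=reg(n,*b,.064,.08);h=cv2.convexHull((p[:,:2]*1000).astype(np.float32))[:,0]/1000;print(n,"bowl",circ(p),circ(h),len(p))
for n,b in(("scene",(445,338,498,382)),("side",(178,205,222,232))):
    p=reg(n,*b,.005,.03);print(n,"foot",cv2.minEnclosingCircle((p[:,:2]*1000).astype(np.float32)),len(p))
for n,b in(("scene",(465,295,522,345)),("side",(170,135,210,170))):
    p=reg(n,*b,.175,.25);print(n,"head",rect(p),r(p[:,2].max()))
    p=reg(n,*b,.233,.245);print(n,"headtop",rect(p) if len(p) else 0)
for nm,n,b in(("spA","scene",(285,235,310,262)),("spA","side",(315,290,342,322)),("spB","scene",(430,275,462,310)),("spB","side",(172,232,204,265))):
    p=reg(n,*b,.012,.07);print(nm,cv2.minEnclosingCircle((p[:,:2]*1000).astype(np.float32)),p[:,2].max())
E
```

```text
scene pan [[484.2, 96.6], [198.4, 135.7], 21.9, 1044] tab [[565.3, 121.1], [15.8, 59.9], 13.3, 217] ztop [0.0707, 0.0847] [0.5669, 0.1225, 0.0687]
side pan [[501.0, 108.4], [142.5, 126.7], 14.7, 1397] tab [[562.1, 123.9], [15.0, 64.9], 13.2, 265] ztop [0.0661, 0.0811] [0.5608, 0.1199, 0.0655]
scene pink 52 [0.4739, 0.0633, 0.0293] 0.042
scene pink 56 [0.5041, 0.0808, 0.0285] 0.04
scene pink 51 [0.4592, 0.1213, 0.0284] 0.0387
scene pink 52 [0.5051, 0.1384, 0.0542] 1.3423
scene bowl [0.5174, -0.241, 0.0857] [0.5168, -0.2427, 0.09] 411
side bowl [0.514, -0.2393, 0.0863] [0.5148, -0.2384, 0.0896] 787
scene foot ((481.2283630371094, 494.1685791015625), 86.21744537353516) 1306
side foot ((478.4310607910156, 489.3769226074219), 58.23532485961914) 565
scene head [[480.3, 489.2], [63.1, 94.5], 7.1, 1275] 0.2461
scene headtop [[479.8, 490.9], [62.3, 89.5], 6.1, 710]
side head [[476.2, 491.0], [62.2, 101.7], 4.8, 709] 0.2403
side headtop [[475.1, 500.6], [59.6, 67.3], 7.3, 206]
spA ((552.8710327148438, -72.24217224121094), 28.644283294677734) 0.044131129833690254
spA ((529.4157104492188, -102.05027770996094), 67.441162109375) 0.06997822899761817
spB ((378.1006164550781, 327.0482482910156), 36.12604522705078) 0.05368488217564319
spB ((376.18536376953125, 330.593994140625), 35.872737884521484) 0.050105542025151106
```

Units first: shifts go in shares of 0.6 m and turns go in shares of pi rad. So -0.482 m / 0.6 = -0.8033, -0.433 m / 0.6 = -0.7217, 0.963 rad / 3.1416 = 0.3065.

Emit:
{"method": "move_arm", "body": {
  "plan": [
    {"delta_pos":[0,0,-0.0833],"fingers":0},
    {"delta_pos":[0,0,-0.1667],"fingers":0},
    {"delta_pos":[-0.08,-0.0517,-0.1667],"turn":[0,0,0.0306],"fingers":0},
    {"delta_pos":[-0.16,-0.1033,-0.1667],"turn":[0,0,0.0614],"fingers":0},
    {"delta_pos":[-0.24,-0.155,-0.1667],"turn":[0,0,0.092],"fingers":0},
    {"delta_pos":[-0.3217,-0.2067,-0.1667],"turn":[0,0,0.1225],"fingers":0},
    {"delta_pos":[-0.4017,-0.2583,-0.1667],"turn":[0,0,0.1534],"fingers":0},
    {"delta_pos":[-0.4817,-0.31,-0.1333],"turn":[0,0,0.184],"fingers":0},
    {"delta_pos":[-0.5617,-0.3617,-0.1],"turn":[0,0,0.2145],"fingers":0},
    {"delta_pos":[-0.6417,-0.4117,-0.0667],"turn":[0,0,0.2451],"fingers":0},
    {"delta_pos":[-0.7217,-0.4633,-0.0333],"turn":[0,0,0.276],"fingers":0},
    {"delta_pos":[-0.8033,-0.515,0],"turn":[0,0,0.3065],"fingers":0}
  ]
}}

```text
validation failed for argument at $.pl...
```

Emit:
{"method": "move_arm", "body": {
  "plan": [
    {"delta_pos":[0,0,0],"fingers":0},
    {"delta_pos":[0,0,0],"fingers":0}
  ]
}}

```text
validation failed for argument at $.pl...
```

```bash
cat >> h.py <<'E'
from scipy.spatial.transform import Rotation as Ro
E
python3 - <<'E'
from h import *
o=get_obs();c=camera("wrist");pickle.dump((o,c),open("w.pkl","wb"));cv2.imwrite("pics/w1.png",c["color"][...,::-1])
print(np.round(o["joint_pos"],3),np.round(o["position"],4),np.round(Ro.from_quat(o["ee_rot"]).as_matrix(),3).tolist())
print(np.round(c["tool_from_camera"],3).tolist())
# obstacles map at heights from scene
C=pickle.load(open("side.pkl","rb"));P=pts(C)
for nm,(u0,v0,u1,v1) in dict(cup=(455,355,502,420),weight=(443,305,480,345)).items():
    p=P[v0:v1,u0:u1].reshape(-1,3);p=p[p[:,2]>.015];print(nm,np.round(np.median(p,0),3),p[:,2].max())
E
```

```text
[-1.227  0.333 -0.065  1.461  0.022  1.35  -0.089] [0.224  0.5831 0.2166] [[-0.933, 0.359, -0.0], [0.359, 0.933, -0.001], [-0.0, -0.001, -1.0]]
[[0.0, -0.945, -0.327, 0.085], [1.0, 0.0, 0.0, -0.0], [-0.0, -0.327, 0.945, -0.156], [0.0, 0.0, 0.0, 1.0]]
cup [ 0.613 -0.442  0.069] 0.7737685845347569
weight [ 0.739 -0.295  0.035] 0.7737685845347569
```

View pics/w1.png

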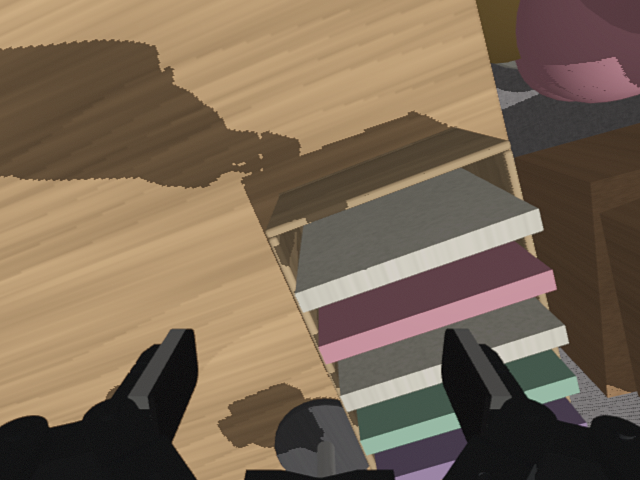

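The wrist view still shows the organiser box at the start pose, with the finger pads at about (185,360) and (455,360), so the move was refused. I'll give all three fields in every row.

In the tool's units: -0.482 m / 0.6 = -0.8033, -0.433 m / 0.6 = -0.7217, 0.963 rad / 3.1416 = 0.3065.

Emit:
{"method": "move_arm", "body": {
  "plan": [
    {"delta_pos":[0,0,-0.0833],"turn":[0,0,0],"fingers":0.0},
    {"delta_pos":[0,0,-0.1667],"turn":[0,0,0],"fingers":0.0},
    {"delta_pos":[-0.08,-0.0517,-0.1667],"turn":[0,0,0.0306],"fingers":0.0},
    {"delta_pos":[-0.16,-0.1033,-0.1667],"turn":[0,0,0.0614],"fingers":0.0},
    {"delta_pos":[-0.24,-0.155,-0.1667],"turn":[0,0,0.092],"fingers":0.0},
    {"delta_pos":[-0.3217,-0.2067,-0.1667],"turn":[0,0,0.1225],"fingers":0.0},
    {"delta_pos":[-0.4017,-0.2583,-0.1667],"turn":[0,0,0.1534],"fingers":0.0},
    {"delta_pos":[-0.4817,-0.31,-0.1333],"turn":[0,0,0.184],"fingers":0.0},
    {"delta_pos":[-0.5617,-0.3617,-0.1],"turn":[0,0,0.2145],"fingers":0.0},
    {"delta_pos":[-0.6417,-0.4117,-0.0667],"turn":[0,0,0.2451],"fingers":0.0},
    {"delta_pos":[-0.7217,-0.4633,-0.0333],"turn":[0,0,0.276],"fingers":0.0},
    {"delta_pos":[-0.8033,-0.515,0],"turn":[0,0,0.3065],"fingers":0.0}
  ]
}}

```text
clock: 1.65
position: [0.564, 0.1207, 0.2167]
ee_rot: [0.618, 0.786, 0.0, -0.0]
ft_force: [0.8, 1.2, 0.4]
grip_width: 0.997
grasp_force: 0.0
```

```bash
python3 - <<'E'
from h import *
o=get_obs();c=camera("wrist");cv2.imwrite("pics/w2.png",c["color"][...,::-1])
R0=Ro.from_quat(o["ee_rot"]).as_matrix();print(np.round(o["joint_pos"],3),np.round(R0,3).tolist())
z=c["range_z"];v,u=np.mgrid[:480,:640];T=np.array(c["tool_from_camera"])
P=np.stack([(u-c["cx"])/c["fx"]*z,(v-c["cy"])/c["fy"]*z,z],-1)@T[:3,:3].T+T[:3,3]
W=(P@R0.T+o["position"]).reshape(-1,3);W=W[z.ravel()>0]
W=W[(W[:,0]>.40)&(W[:,0]<.66)&(W[:,1]>-.0)&(W[:,1]<.22)]
f=lambda q:[np.round(x,4) for x in cv2.minAreaRect((q[:,:2]).astype(np.float32)*1000)]+[len(q)]
print("tabtop",f(W[(W[:,2]>.074)&(W[:,2]<.086)]),"tab",f(W[(W[:,2]>.04)&(W[:,2]<.09)]),"pan",f(W[(W[:,2]>.012)&(W[:,2]<.09)]))
E
```

```text
[-0.639  0.229  0.412  1.616 -0.095  1.316  0.025] [[-0.236, 0.972, 0.0], [0.972, 0.236, 0.0], [0.0, 0.0, -1.0]]
tabtop [array([564.3553, 124.0222]), array([ 9.8589, 59.3749]), np.float64(14.0204), 1152] tab [array([564.4781, 124.0748]), array([ 9.9628, 59.376 ]), np.float64(14.6308), 1251] pan [array([502.8017, 107.0479]), array([140.1691, 120.5182]), np.float64(14.8099), 7288]
```

View pics/w2.png

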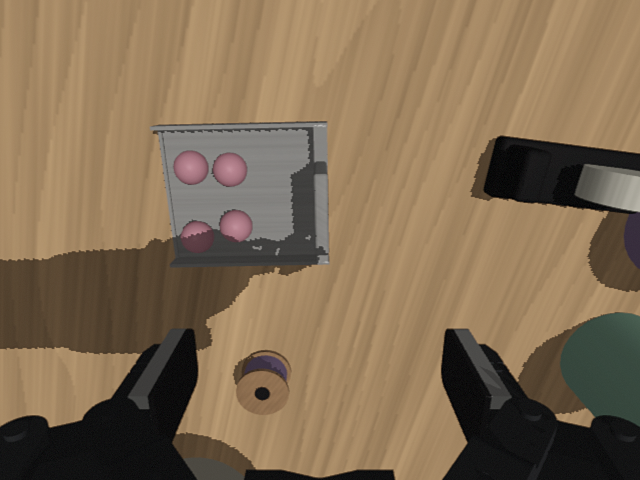

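The wrist view shows the pan squarely, with its tab at about (321,190), four sweets inside near (191,167), (230,169), (236,226) and (197,237), and spool_a at (262,383). The measured sizes are pan 140x120 mm and tab 10x59 mm, so I'm descending.

In the tool's units: 0.169 m / 0.6 = 0.2817, 0.05 m / 0.6 = 0.0833, -0.017 rad / 3.1416 = -0.0054.

Emit:
{"method": "move_arm", "body": {
  "force": 70,
  "plan": [
    {"delta_pos":[0.005,0.0017,0.0833],"turn":[0,0,-0.0054],"fingers":0.0},
    {"delta_pos":[0.005,0.0017,0.1667],"turn":[0,0,-0.0054],"fingers":0.0},
    {"delta_pos":[0.005,0.0017,0.225],"turn":[0,0,-0.0054],"fingers":0.0},
    {"delta_pos":[0.005,0.0017,0.2583],"turn":[0,0,-0.0054],"fingers":0.0},
    {"delta_pos":[0.005,0.0017,0.2817],"turn":[0,0,-0.0054],"fingers":0.0},
    {"delta_pos":[0.005,0.0017,0.2817],"turn":[0,0,-0.0054],"fingers":0.0},
    {"delta_pos":[0.005,0.0017,0.2817],"turn":[0,0,-0.0054],"fingers":0.4},
    {"delta_pos":[0.005,0.0017,0.2817],"turn":[0,0,-0.0054],"fingers":0.7},
    {"delta_pos":[0.005,0.0017,0.2817],"turn":[0,0,-0.0054],"fingers":0.85},
    {"delta_pos":[0.005,0.0017,0.2817],"turn":[0,0,-0.0054],"fingers":1.0},
    {"delta_pos":[0.005,0.0017,0.2817],"turn":[0,0,-0.0054],"fingers":1.0},
    {"delta_pos":[0.005,0.0017,0.2817],"turn":[0,0,-0.0054],"fingers":1.0}
  ]
}}

```text
clock: 3.2
position: [0.5639, 0.1254, 0.0488]
ee_rot: [0.61, 0.792, 0.0, 0.0]
ft_force: [-0.2, 0.8, 5.0]
grip_width: 0.096
grasp_force: 69.6
```

In the tool's units: -0.06 m / 0.6 = -0.1, -0.055 m / 0.6 = -0.0917.

Emit:
{"method": "move_arm", "body": {
  "plan": [
    {"delta_pos":[0,0,0],"turn":[0,0,0],"fingers":1.0},
    {"delta_pos":[0,0,0],"turn":[0,0,0],"fingers":1.0},
    {"delta_pos":[0,0,-0.0083],"turn":[0,0,0],"fingers":1.0},
    {"delta_pos":[0,0,-0.025],"turn":[0,0,0],"fingers":1.0},
    {"delta_pos":[0,0,-0.05],"turn":[0,0,0],"fingers":1.0},
    {"delta_pos":[0,0,-0.075],"turn":[0,0,0],"fingers":1.0},
    {"delta_pos":[0,0,-0.0917],"turn":[0,0,0],"fingers":1.0},
    {"delta_pos":[0,0,-0.1],"turn":[0,0,0],"fingers":1.0},
    {"delta_pos":[0,0,-0.1],"turn":[0,0,0],"fingers":1.0},
    {"delta_pos":[0,0,-0.1],"turn":[0,0,0],"fingers":1.0}
  ]
}}

```text
clock: 4.45
position: [0.5632, 0.1253, 0.1078]
ee_rot: [0.61, 0.792, -0.0, -0.0]
ft_force: [-0.6, 0.3, -2.9]
grip_width: 0.097
grasp_force: 68.5
```

```bash
python3 - <<'E'
from h import *
o=get_obs();print({k:np.round(v,3) for k,v in o.items() if k!="tau"});s=camera("side");w=camera("scene")
cv2.imwrite("pics/s3.png",np.hstack([cv2.resize(s["color"][140:380,120:440],(400,300)),cv2.resize(w["color"][150:390,220:540],(400,300))])[...,::-1])
E
```

```text
{'clock': np.float64(4.45), 'joint_pos': array([-0.626,  0.323,  0.392,  1.743, -0.137,  1.103,  0.068]), 'joint_velocities': array([-0.001,  0.001, -0.001,  0.002, -0.002, -0.   , -0.003]), 'position': array([0.563, 0.125, 0.108]), 'ee_rot': array([ 0.61 ,  0.792, -0.   , -0.   ]), 'ft_force': array([-0.625,  0.27 , -2.933]), 'torque': array([ 0.034, -0.121, -0.005]), 'grasp_force': np.float64(68.504), 'grip_width': np.float64(0.097)}
```

View pics/s3.png

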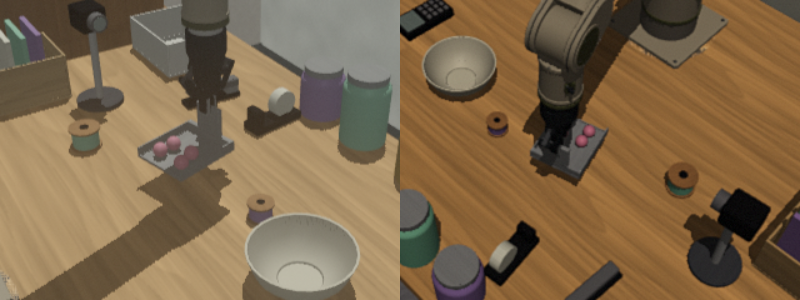

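The pan is lifted about 60 mm with the sweets still in it: the left crop shows them at about (160,148), (174,143) and (187,157), and the bowl at (300,260). Next is carrying it level to the bowl.

In the tool's units: -0.341 m / 0.6 = -0.5683, -0.336 m / 0.6 = -0.56.

Emit:
{"method": "move_arm", "body": {
  "plan": [
    {"delta_pos":[-0.0117,0,-0.02],"turn":[0,0,0],"fingers":1.0},
    {"delta_pos":[-0.04,0.0017,-0.0417],"turn":[0,0,0],"fingers":1.0},
    {"delta_pos":[-0.085,0.005,-0.0567],"turn":[0,0,0],"fingers":1.0},
    {"delta_pos":[-0.1483,0.0083,-0.0617],"turn":[0,0,0],"fingers":1.0},
    {"delta_pos":[-0.2167,0.0133,-0.0617],"turn":[0,0,0],"fingers":1.0},
    {"delta_pos":[-0.29,0.0167,-0.0617],"turn":[0,0,0],"fingers":1.0},
    {"delta_pos":[-0.3633,0.0217,-0.0617],"turn":[0,0,0],"fingers":1.0},
    {"delta_pos":[-0.4317,0.025,-0.0617],"turn":[0,0,0],"fingers":1.0},
    {"delta_pos":[-0.4883,0.0283,-0.0617],"turn":[0,0,0],"fingers":1.0},
    {"delta_pos":[-0.5333,0.0317,-0.0617],"turn":[0,0,0],"fingers":1.0},
    {"delta_pos":[-0.56,0.0333,-0.0617],"turn":[0,0,0],"fingers":1.0},
    {"delta_pos":[-0.5683,0.0333,-0.0617],"turn":[0,0,0],"fingers":1.0}
  ]
}}

```text
clock: 6.05
position: [0.6698, -0.2007, 0.1457]
ee_rot: [0.611, 0.792, -0.0, 0.0]
ft_force: [0.3, 0.1, -2.5]
grip_width: 0.096
grasp_force: 68.5
```

Emit:
{"method": "move_arm", "body": {
  "plan": [
    {"delta_pos":[0,0,0],"turn":[0,0,0],"fingers":1.0},
    {"delta_pos":[0,0,0],"turn":[0,0,0],"fingers":1.0},
    {"delta_pos":[0,0,0],"turn":[0,0,0],"fingers":1.0},
    {"delta_pos":[0,0,0],"turn":[0,0,0],"fingers":1.0}
  ]
}}

```text
clock: 6.55
position: [0.6699, -0.1987, 0.1454]
ee_rot: [0.61, 0.792, 0.0, -0.0]
ft_force: [-1.0, -0.1, -2.7]
grip_width: 0.096
grasp_force: 68.5
```

```bash
python3 - <<'E'
from h import *
o=get_obs();print({k:np.round(v,3) for k,v in o.items() if k!="tau"});s=camera("side");w=camera("scene")
cv2.imwrite("pics/s4.png",np.hstack([cv2.resize(s["color"][200:440,240:560],(400,300)),cv2.resize(w["color"][130:370,140:460],(400,300))])[...,::-1])
# pour: rotate about lip by angle a; sign: tool x turn taking z_tool(down) toward +y_tool => negative about x
L=np.array([0,-.134,.042])  # lip in tool frame (y=+pan x, z=-pan z): pan(-70,0,6) minus TCP pan(64,0,48)
for a in(8,16,24,30,36,42,48,54):
    r=Ro.from_rotvec([-np.radians(a),0,0]);d=L-r.apply(L);print(a,np.round(d,4),round(-np.radians(a),3), "ztool->",np.round(r.apply([0,0,1]),2))
E
```

```text
{'clock': np.float64(6.55), 'joint_pos': array([-0.115,  0.574,  0.505,  1.354, -0.278,  1.284,  0.659]), 'joint_velocities': array([ 0.005,  0.002,  0.002,  0.   , -0.001, -0.   , -0.001]), 'position': array([ 0.67 , -0.199,  0.145]), 'ee_rot': array([ 0.61 ,  0.792,  0.   , -0.   ]), 'ft_force': array([-0.995, -0.134, -2.714]), 'torque': array([ 0.015, -0.085,  0.043]), 'grasp_force': np.float64(68.512), 'grip_width': np.float64(0.096)}
8 [ 0.     -0.0071 -0.0182] -0.14 ztool-> [0.   0.14 0.99]
16 [ 0.     -0.0168 -0.0353] -0.279 ztool-> [0.   0.28 0.96]
24 [ 0.     -0.0287 -0.0509] -0.419 ztool-> [0.   0.41 0.91]
30 [ 0.     -0.039  -0.0614] -0.524 ztool-> [0.   0.5  0.87]
36 [ 0.     -0.0503 -0.0707] -0.628 ztool-> [0.   0.59 0.81]
42 [ 0.     -0.0625 -0.0789] -0.733 ztool-> [0.   0.67 0.74]
48 [ 0.     -0.0755 -0.0857] -0.838 ztool-> [0.   0.74 0.67]
54 [ 0.     -0.0892 -0.0911] -0.942 ztool-> [0.   0.81 0.59]
```

View pics/s4.png

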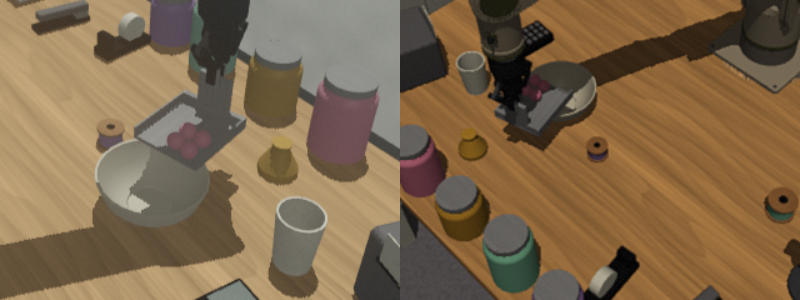

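The pan is level over the near side of the bowl with all four sweets bunched at its -y side (left crop: sweets (188,140), bowl rim centre (152,180)). I'll shift 15 mm to the +y side and tip slowly about the lip.

In the tool's units: -0.051 m / 0.6 = -0.085, 0.015 m / 0.6 = 0.025, -0.419 rad / 3.1416 = -0.1334.

Emit:
{"method": "move_arm", "body": {
  "plan": [
    {"delta_pos":[0.005,-0.0033,-0.0083],"turn":[-0.0111,0,0],"fingers":1.0},
    {"delta_pos":[0.01,-0.005,-0.015],"turn":[-0.0223,0,0],"fingers":1.0},
    {"delta_pos":[0.0167,-0.0083,-0.0233],"turn":[-0.0334,0,0],"fingers":1.0},
    {"delta_pos":[0.0217,-0.0117,-0.03],"turn":[-0.0446,0,0],"fingers":1.0},
    {"delta_pos":[0.025,-0.0117,-0.03],"turn":[-0.0446,0,0],"fingers":1.0},
    {"delta_pos":[0.025,-0.0117,-0.03],"turn":[-0.0446,0,0],"fingers":1.0},
    {"delta_pos":[0.025,-0.0117,-0.03],"turn":[-0.0446,0,0],"fingers":1.0},
    {"delta_pos":[0.025,-0.0117,-0.03],"turn":[-0.0446,0,0],"fingers":1.0},
    {"delta_pos":[0.025,-0.02,-0.045],"turn":[-0.0668,0,0],"fingers":1.0},
    {"delta_pos":[0.025,-0.0283,-0.0583],"turn":[-0.0888,0,0],"fingers":1.0},
    {"delta_pos":[0.025,-0.0383,-0.0717],"turn":[-0.1111,0,0],"fingers":1.0},
    {"delta_pos":[0.025,-0.0483,-0.085],"turn":[-0.1334,0,0],"fingers":1.0}
  ]
}}

```text
clock: 8.15
position: [0.6377, -0.1925, 0.1965]
ee_rot: [0.597, 0.775, 0.165, 0.128]
ft_force: [0.2, 0.3, -2.3]
grip_width: 0.097
grasp_force: 68.7
```

```bash
python3 - <<'E'
from h import *
o=get_obs();print({k:np.round(v,3) for k,v in o.items() if k!="tau"})
L=np.array([0,-.134,.042])
R=Ro.from_quat(o["ee_rot"]);print("lip",o["position"]+R.apply(L),"zpan",-R.as_matrix()[:,2])
for a in(4,8,12,16,20,24,28,32):
    r=Ro.from_rotvec([-np.radians(a),0,0]);d=L-r.apply(L);print(a,np.round(d,4),round(-np.radians(a),3))
E
```

```text
{'clock': np.float64(8.15), 'joint_pos': array([-0.067,  0.202,  0.473,  1.762, -0.438,  0.897,  0.864]), 'joint_velocities': array([ 0.168, -0.427, -0.051,  0.481, -0.361, -0.455,  0.452]), 'position': array([ 0.638, -0.193,  0.197]), 'ee_rot': array([0.597, 0.775, 0.165, 0.128]), 'ft_force': array([ 0.245,  0.293, -2.305]), 'torque': array([-0.128,  0.63 ,  0.001]), 'grasp_force': np.float64(68.663), 'grip_width': np.float64(0.097)}
lip [ 0.53605482 -0.21932992  0.10342951] zpan [-0.39510222 -0.10395761  0.91273602]
4 [ 0.     -0.0033 -0.0092] -0.07
8 [ 0.     -0.0071 -0.0182] -0.14
12 [ 0.     -0.0117 -0.0269] -0.209
16 [ 0.     -0.0168 -0.0353] -0.279
20 [ 0.     -0.0224 -0.0433] -0.349
24 [ 0.     -0.0287 -0.0509] -0.419
28 [ 0.     -0.0354 -0.058 ] -0.489
32 [ 0.     -0.0426 -0.0646] -0.559
```

In the tool's units: -0.058 m / 0.6 = -0.0967, -0.051 m / 0.6 = -0.085, -0.489 rad / 3.1416 = -0.1557.

Emit:
{"method": "move_arm", "body": {
  "plan": [
    {"delta_pos":[0,-0.005,-0.015],"turn":[-0.0223,0,0],"fingers":1.0},
    {"delta_pos":[0,-0.0117,-0.03],"turn":[-0.0446,0,0],"fingers":1.0},
    {"delta_pos":[0,-0.015,-0.0367],"turn":[-0.0557,0,0],"fingers":1.0},
    {"delta_pos":[0,-0.02,-0.045],"turn":[-0.0668,0,0],"fingers":1.0},
    {"delta_pos":[0,-0.0233,-0.0517],"turn":[-0.078,0,0],"fingers":1.0},
    {"delta_pos":[0,-0.0283,-0.0583],"turn":[-0.0888,0,0],"fingers":1.0},
    {"delta_pos":[0,-0.0333,-0.065],"turn":[-0.0999,0,0],"fingers":1.0},
    {"delta_pos":[0,-0.0367,-0.0717],"turn":[-0.1111,0,0],"fingers":1.0},
    {"delta_pos":[0,-0.0483,-0.085],"turn":[-0.1334,0,0],"fingers":1.0},
    {"delta_pos":[0,-0.0583,-0.0967],"turn":[-0.1557,0,0],"fingers":1.0},
    {"delta_pos":[0,-0.0583,-0.0967],"turn":[-0.1557,0,0],"fingers":1.0},
    {"delta_pos":[0,-0.0583,-0.0967],"turn":[-0.1557,0,0],"fingers":1.0}
  ]
}}

```text
clock: 9.65
position: [0.5847, -0.2062, 0.2352]
ee_rot: [0.548, 0.712, 0.347, 0.267]
ft_force: [-0.3, 0.4, -2.5]
grip_width: 0.097
grasp_force: 68.8
```

Emit:
{"method": "move_arm", "body": {
  "plan": [
    {"delta_pos":[0,0,0],"turn":[0,0,0],"fingers":1.0},
    {"delta_pos":[0,0,0],"turn":[0,0,0],"fingers":1.0},
    {"delta_pos":[0,0,0],"turn":[0,0,0],"fingers":1.0},
    {"delta_pos":[0,0,0],"turn":[0,0,0],"fingers":1.0}
  ]
}}

```text
clock: 10.15
position: [0.5843, -0.2063, 0.235]
ee_rot: [0.548, 0.712, 0.347, 0.268]
ft_force: [-0.3, 0.1, -3.1]
grip_width: 0.092
grasp_force: 68.8
```

```bash
python3 - <<'E'
from h import *
o=get_obs();print({k:np.round(v,3) for k,v in o.items() if k!="tau"});s=camera("side");w=camera("scene")
cv2.imwrite("pics/s5.png",np.hstack([cv2.resize(s["color"][200:440,240:560],(400,300)),cv2.resize(w["color"][130:370,140:460],(400,300))])[...,::-1])
L=np.array([0,-.134,.042]);R=Ro.from_quat(o["ee_rot"]);print("lip",o["position"]+R.apply(L),"lean",np.degrees(np.arccos(-R.as_matrix()[2,2])))
for n,c in(("side",s),("scene",w)):
    P=pts(c);I=c["color"].astype(int);m=(I[...,0]-I[...,1]>.35*I[...,0])&(abs(P[...,0]-.516)<.15)&(abs(P[...,1]+.24)<.15)&(P[...,2]<.2)
    k,l,st,ce=cv2.connectedComponentsWithStats(m.astype(np.uint8))
    for i in range(1,k):
        if st[i,4]>12:print(n,st[i,4],np.round(P[l==i].mean(0),3))
E
```

```text
{'clock': np.float64(10.15), 'joint_pos': array([ 0.09 , -0.042,  0.527,  2.144, -1.128,  0.714,  1.661]), 'joint_velocities': array([ 0.003, -0.002,  0.002,  0.001,  0.   ,  0.001,  0.003]), 'position': array([ 0.584, -0.206,  0.235]), 'ee_rot': array([0.548, 0.712, 0.347, 0.268]), 'ft_force': array([-0.26 ,  0.089, -3.121]), 'torque': array([-0.307,  1.185,  0.039]), 'grasp_force': np.float64(68.848), 'grip_width': np.float64(0.092)}
lip [ 0.53657776 -0.21890551  0.10353295] lean 52.01970035560878
scene 96 [ 0.532 -0.247  0.03 ]
scene 91 [ 0.513 -0.22   0.029]
```

View pics/s5.png

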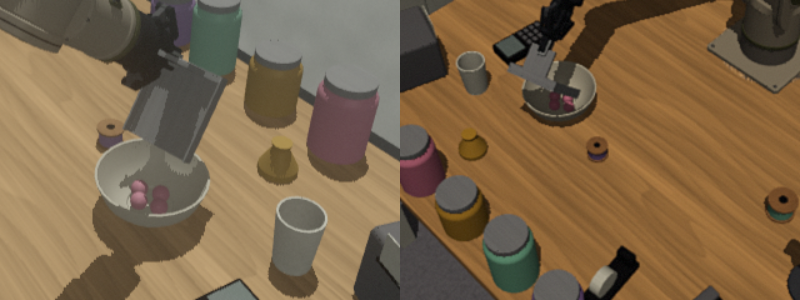

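All four sweets are in the bowl (left crop: (138,187), (160,192), (138,200), (160,207)) and the pan is empty. Next I'll work out the waypoints to the viewing pose.

```bash
cat >> h.py <<'E'
def panpose(head,lean):  # pan axes -> tool rotation (tool y=pan x, tool z=-pan z)
    h,l=np.radians([head,lean]);e=np.array([np.cos(h),np.sin(h),0]);k=np.array([0,0,1.])
    x=e*np.cos(l)+k*np.sin(l);z=-e*np.sin(l)+k*np.cos(l);return np.c_[np.cross(x,-z),x,-z],x,z
VIEW=np.array([.508,.227,.21])
def final(view=VIEW,head=-83.7,lean=40):
    M,x,z=panpose(head,lean);return view+.064*x+.044*z,M
E
python3 - <<'E'
from h import *
o=get_obs();R0=Ro.from_quat(o["ee_rot"]);p0=o["position"]
pf,Mf=final()
for p,M in(((.60,-.19,.30),panpose(14.6,5)[0]),((.57,-.03,.33),panpose(-20,5)[0]),((.54,.12,.33),panpose(-60,10)[0]),(pf,Mf)):
    p=np.array(p);R=Ro.from_matrix(M)
    print(np.round(p,3),"delta",np.round(R0.inv().apply(p-p0),3),"turn",np.round((R0.inv()*R).as_rotvec(),3));R0=R;p0=p
E
```

```text
[ 0.6  -0.19  0.3 ] delta [ 0.012  0.063 -0.025] turn [ 0.821 -0.002  0.003]
[ 0.57 -0.03  0.33] delta [ 0.162  0.014 -0.029] turn [-0.    -0.053  0.602]
[0.54 0.12 0.33] delta [ 0.131 -0.079 -0.007] turn [-0.084 -0.091  0.692]
[0.51  0.206 0.285] delta [ 0.017 -0.096  0.029] turn [-0.516 -0.177  0.379]
```

In the tool's units: 0.063 m / 0.6 = 0.105, -0.03 m / 0.6 = -0.05, 0.82 rad / 3.1416 = 0.261.

Emit:
{"method": "move_arm", "body": {
  "plan": [
    {"delta_pos":[0,0,-0.0333],"turn":[0,0,0],"fingers":1.0},
    {"delta_pos":[0.005,0.025,-0.05],"turn":[0.0318,0,0],"fingers":1.0},
    {"delta_pos":[0.0067,0.0417,-0.05],"turn":[0.0637,0,0],"fingers":1.0},
    {"delta_pos":[0.01,0.0583,-0.05],"turn":[0.0955,0,0],"fingers":1.0},
    {"delta_pos":[0.0117,0.0667,-0.05],"turn":[0.1305,0,0],"fingers":1.0},
    {"delta_pos":[0.015,0.0783,-0.05],"turn":[0.1655,0,0],"fingers":1.0},
    {"delta_pos":[0.0167,0.0917,-0.0467],"turn":[0.2005,0,0],"fingers":1.0},
    {"delta_pos":[0.0183,0.1,-0.0433],"turn":[0.2355,0,0],"fingers":1.0},
    {"delta_pos":[0.02,0.105,-0.0417],"turn":[0.261,0,0],"fingers":1.0},
    {"delta_pos":[0.02,0.105,-0.0417],"turn":[0.261,0,0],"fingers":1.0}
  ]
}}

```text
clock: 11.5
position: [0.6009, -0.1884, 0.2992]
ee_rot: [0.609, 0.792, 0.035, 0.026]
ft_force: [-0.2, 0.3, -2.8]
grip_width: 0.095
grasp_force: 68.7
```

In the tool's units: 0.162 m / 0.6 = 0.27, -0.026 m / 0.6 = -0.0433, -0.026 rad / 3.1416 = -0.0083.

Emit:
{"method": "move_arm", "body": {
  "plan": [
    {"delta_pos":[0.0333,0.0033,-0.0067],"turn":[0,-0.0019,0.0239],"fingers":1.0},
    {"delta_pos":[0.0667,0.0067,-0.0133],"turn":[0,-0.0041,0.0477],"fingers":1.0},
    {"delta_pos":[0.1,0.01,-0.02],"turn":[0,-0.0064,0.0716],"fingers":1.0},
    {"delta_pos":[0.1333,0.0133,-0.025],"turn":[0,-0.0083,0.0955],"fingers":1.0},
    {"delta_pos":[0.1667,0.0167,-0.03],"turn":[0,-0.0105,0.1194],"fingers":1.0},
    {"delta_pos":[0.2,0.02,-0.0367],"turn":[0,-0.0127,0.1432],"fingers":1.0},
    {"delta_pos":[0.2333,0.0217,-0.0433],"turn":[0,-0.015,0.1671],"fingers":1.0},
    {"delta_pos":[0.27,0.0233,-0.0483],"turn":[0,-0.0169,0.1916],"fingers":1.0},
    {"delta_pos":[0.27,0.0233,-0.0483],"turn":[0,-0.0169,0.1916],"fingers":1.0}
  ]
}}

```text
clock: 12.62
position: [0.5688, -0.0289, 0.3305]
ee_rot: [0.817, 0.575, 0.027, 0.036]
ft_force: [0.8, -0.9, -2.5]
grip_width: 0.099
grasp_force: 68.7
```

In the tool's units: 0.131 m / 0.6 = 0.2183, 0.115 m / 0.6 = 0.1917, 0.692 rad / 3.1416 = 0.2203.

Emit:
{"method": "move_arm", "body": {
  "plan": [
    {"delta_pos":[0.0267,-0.0167,-0.0017],"turn":[-0.0032,-0.0035,0.0277],"fingers":1.0},
    {"delta_pos":[0.055,-0.0333,-0.0033],"turn":[-0.0064,-0.0073,0.0551],"fingers":1.0},
    {"delta_pos":[0.0817,-0.05,-0.005],"turn":[-0.0095,-0.0108,0.0828],"fingers":1.0},
    {"delta_pos":[0.11,-0.0667,-0.0067],"turn":[-0.0134,-0.0146,0.1101],"fingers":1.0},
    {"delta_pos":[0.1367,-0.0833,-0.0083],"turn":[-0.0166,-0.0181,0.1378],"fingers":1.0},
    {"delta_pos":[0.1633,-0.1,-0.01],"turn":[-0.0201,-0.0216,0.1655],"fingers":1.0},
    {"delta_pos":[0.1917,-0.1167,-0.01],"turn":[-0.0236,-0.0255,0.1929],"fingers":1.0},
    {"delta_pos":[0.2183,-0.1317,-0.0117],"turn":[-0.0267,-0.029,0.2203],"fingers":1.0},
    {"delta_pos":[0.2183,-0.1317,-0.0117],"turn":[-0.0267,-0.029,0.2203],"fingers":1.0}
  ]
}}

```text
clock: 13.75
position: [0.5389, 0.1203, 0.3298]
ee_rot: [0.962, 0.261, 0.023, 0.084]
ft_force: [0.5, -1.6, -1.4]
grip_width: 0.098
grasp_force: 68.7
```

```bash
python3 - <<'E'
from h import *
o=get_obs();print({k:np.round(v,3) for k,v in o.items() if k!="tau"})
c=camera("scene");cv2.imwrite("pics/s6.png",c["color"][...,::-1])
P=pts(c);I=c["color"].astype(int)
p=P[300:345,472:522].reshape(-1,3);p=p[(p[:,2]>.233)&(p[:,2]<.25)];print("headtop",cv2.minAreaRect((p[:,:2]*1000).astype(np.float32)))
R0=Ro.from_quat(o["ee_rot"]);p0=o["position"];pf,Mf=final()
print(np.round(R0.inv().apply(pf-p0),3),np.round((R0.inv()*Ro.from_matrix(Mf)).as_rotvec(),3))
E
```

```text
{'clock': np.float64(13.75), 'joint_pos': array([-0.509,  0.096,  0.102,  1.523,  0.163,  1.501, -1.458]), 'joint_velocities': array([ 0.022, -0.005,  0.035,  0.002,  0.01 ,  0.001,  0.063]), 'position': array([0.539, 0.12 , 0.33 ]), 'ee_rot': array([0.962, 0.261, 0.023, 0.084]), 'ft_force': array([ 0.548, -1.614, -1.408]), 'torque': array([ 0.179,  0.141, -0.019]), 'grasp_force': np.float64(68.74), 'grip_width': np.float64(0.098)}
headtop ((479.4273681640625, 492.221923828125), (62.65389633178711, 87.30973052978516), 5.178411483764648)
[ 0.019 -0.095  0.029] [-0.516 -0.18   0.384]
```

View pics/s6.png

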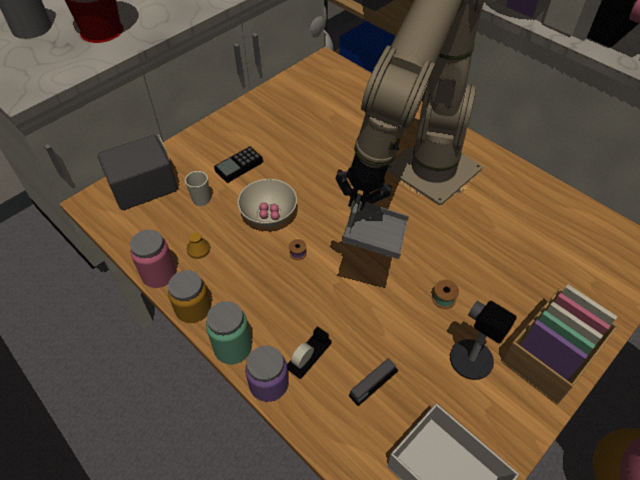

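The scene view shows the pan empty at (375,230), the four sweets in the bowl at (268,210), and everything else undisturbed. Now the final pose.

In the tool's units: -0.095 m / 0.6 = -0.1583, -0.085 m / 0.6 = -0.1417, -0.516 rad / 3.1416 = -0.1642.

Emit:
{"method": "move_arm", "body": {
  "plan": [
    {"delta_pos":[0.0033,-0.0167,0.005],"turn":[-0.0166,-0.0057,0.0121],"fingers":1.0},
    {"delta_pos":[0.0067,-0.0317,0.01],"turn":[-0.0328,-0.0115,0.0245],"fingers":1.0},
    {"delta_pos":[0.01,-0.0483,0.015],"turn":[-0.0493,-0.0172,0.0366],"fingers":1.0},
    {"delta_pos":[0.0133,-0.0633,0.02],"turn":[-0.0656,-0.0229,0.049],"fingers":1.0},
    {"delta_pos":[0.0167,-0.08,0.025],"turn":[-0.0821,-0.0286,0.0611],"fingers":1.0},
    {"delta_pos":[0.0183,-0.095,0.0283],"turn":[-0.0987,-0.0344,0.0732],"fingers":1.0},
    {"delta_pos":[0.0217,-0.1117,0.0333],"turn":[-0.1149,-0.0401,0.0856],"fingers":1.0},
    {"delta_pos":[0.025,-0.1267,0.0383],"turn":[-0.1315,-0.0458,0.0977],"fingers":1.0},
    {"delta_pos":[0.0283,-0.1417,0.0433],"turn":[-0.1477,-0.0516,0.1101],"fingers":1.0},
    {"delta_pos":[0.0317,-0.1583,0.0483],"turn":[-0.1642,-0.0573,0.1222],"fingers":1.0},
    {"delta_pos":[0.0317,-0.1583,0.0483],"turn":[-0.1642,-0.0573,0.1222],"fingers":1.0},
    {"delta_pos":[0.0317,-0.1583,0.0483],"turn":[-0.1642,-0.0573,0.1222],"fingers":1.0}
  ]
}}

```text
clock: 15.3
position: [0.5118, 0.2044, 0.2857]
ee_rot: [0.938, 0.05, 0.018, 0.341]
ft_force: [0.6, -0.9, -2.9]
grip_width: 0.1
grasp_force: 68.8
```

Emit:
{"method": "move_arm", "body": {
  "plan": [
    {"delta_pos":[0,0,0],"turn":[0,0,0],"fingers":1.0},
    {"delta_pos":[0,0,0],"turn":[0,0,0],"fingers":1.0},
    {"delta_pos":[0,0,0],"turn":[0,0,0],"fingers":1.0},
    {"delta_pos":[0,0,0],"turn":[0,0,0],"fingers":1.0}
  ]
}}

```text
clock: 15.8
position: [0.5112, 0.2058, 0.2852]
ee_rot: [0.938, 0.05, 0.019, 0.342]
ft_force: [0.6, -0.1, -2.7]
grip_width: 0.093
grasp_force: 68.8
```

```bash
python3 - <<'E'
from h import *
o=get_obs();print({k:np.round(v,3) for k,v in o.items() if k!="tau"})
R0=Ro.from_quat(o["ee_rot"]);pf,Mf=final();print("err",np.round(pf-o["position"],4),np.round((R0.inv()*Ro.from_matrix(Mf)).as_rotvec(),3))
M=R0.as_matrix();y,z=M[:,1],-M[:,2];pc=o["position"]-.064*y-.044*z;ct=pc+0
ims=[]
for n in("scene","side"):
    c=camera(n);ims.append(c["color"]);P=pts(c).reshape(-1,3)
    q=(P-pc)@np.c_[y,np.cross(z,y),z]   # pan frame about predicted floor centre
    f=q[(abs(q[:,0])<.05)&(abs(q[:,1])<.045)&(abs(q[:,2])<.03)]
    if len(f)>50:
        A=np.c_[f[:,:2],np.ones(len(f))];x=np.linalg.lstsq(A,f[:,2],rcond=None)[0];print(n,"floor plane slopes/offset",np.round(x,4),len(f))
    b=q[(abs(q[:,0])<.1)&(abs(q[:,1])<.09)&(q[:,2]>-.012)&(q[:,2]<.025)];print(n,"extent",np.round(np.percentile(b,[1,99],axis=0),3).tolist())
s,w=ims[1],ims[0]
cv2.imwrite("pics/s7.png",np.hstack([cv2.resize(s[60:360,80:480],(400,300)),cv2.resize(w[150:390,220:540],(400,300))])[...,::-1])
E
```

```text
{'clock': np.float64(15.8), 'joint_pos': array([-0.82 ,  0.397,  0.029,  1.408,  0.525,  1.79 , -2.258]), 'joint_velocities': array([-0.001,  0.002, -0.001, -0.001,  0.   , -0.001, -0.001]), 'position': array([0.511, 0.206, 0.285]), 'ee_rot': array([0.938, 0.05 , 0.019, 0.342]), 'ft_force': array([ 0.59 , -0.112, -2.698]), 'torque': array([0.987, 0.091, 0.006]), 'grasp_force': np.float64(68.811), 'grip_width': np.float64(0.093)}
err [-0.0009  0.0006 -0.0004] [ 0.     0.001 -0.002]
scene floor plane slopes/offset [-0.0058  0.0027 -0.002 ] 1078
scene extent [[-0.066, -0.062, -0.007], [0.073, 0.059, 0.02]]
side floor plane slopes/offset [-0.001  -0.0025 -0.0039] 259
side extent [[-0.069, -0.064, -0.005], [0.072, 0.055, 0.024]]
```

View pics/s7.png

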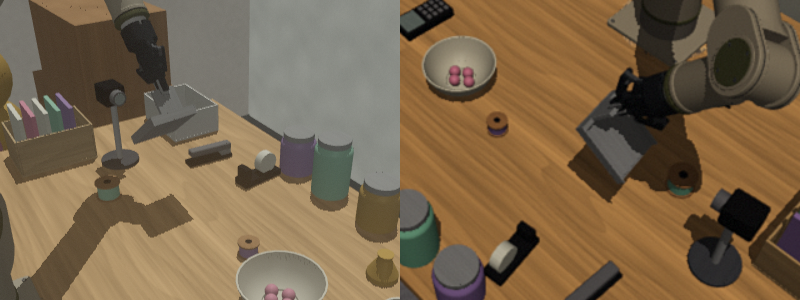

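The right crop shows the still pan at (615,145), its floor open and its lip down towards the camera barrel at (718,198), and the four sweets in the bowl at (462,76). The floor plane and pan extents match the plan within 4 mm, so I'm handing in.

```bash
python3 -c "
from workcell import hand_in
print(hand_in())"
```

```text
the job is handed in; nothing more can be done
None
```

The job is handed in: all four sweets are in the bowl and the arm is holding the empty pan still at the viewing point, leaning about 40 degrees towards the counter camera; `hand_in` returned no verdict.

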